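# Mesh the grinding cup on the press-to-run coffee grinder and hold it down

### The arm

A 7-joint arm with a two-finger parallel gripper is mounted at the origin on a cart in front of the work surface, level with it; the furniture and walls round the work are solid. World frame = base frame: x ahead of the robot, y to its left, z up, the work surface at z = 0. Lengths are in m, angles in rad, forces in N, time in s.
With the tool pointing down it reaches from about 0.425 to 0.925 m from the base axis. Payload 6.8 kg.
Tool frame: the origin (TCP) lies midway between the tips of the shut fingers; the grasp point (between the pads) lies 19 mm behind it; z points along the fingers, y is the line along which they close (so a half turn about z gives the same grasp; the last joint's range is limited). The gripper opens to 85 mm and grips with 20 to 120 N. Pads are 22 mm wide; open, the fingers measure 114 mm over their backs; the gripper's body (76 mm by 85 mm) begins 54 mm behind the grasp point. The pads swing forward as they close: fully open they stand 13 mm farther back than shut.
Start: joints at [1.031, 0.477, 0.022, 1.555, -0.011, 1.109, -0.083], TCP at [0.283, -0.613, 0.231] pointing down, gripper open.
Joint ranges: [-2.96, 2.96], [-0.34, 2.1], [-1.41, 1.46], [0.24, 2.44], [-1.37, 4.51], [0.17, 1.92], [-2.96, 2.96]. Speed limits (rad/s): [2.39, 2.39, 3.14, 3.14, 3.14, 3.14, 3.14].

### API

Orientations are given as a unit quaternion [w, x, y, z].
In Python, from station import bot gives the robot as it stands.
- The arm moves only by the tool jog_arm, never from a script. Its argument "rows" is a list of rows, each an object of numbers: "fingers": the finger opening in mm, from 0 to 85.4; "x", "y", "z": the shift along the tool's x, y, z in mm; "ax", "ay", "az": the turn, a rotation vector about the tool's x, y, z in degrees. A call has exactly 8 rows; each row shifts and turns the commanded pose from where the row before left it, along the tool's axes as they then stand; what a row does not reach is not made up. A row lasts 1/10 s, in which the tool goes at most 50 mm and 8.59 degrees, less where a joint would pass 70% of its speed; a pose out of reach is approached as far as the arm can. A call with a gripper value outside its range is refused whole. The fingers move at their own pace and stop on an object; "force" is the grip in N (left out, the last holds). Time passes only in rows, so rows that do not move let the fingers close, or fill a call up. It gives the time, the measured TCP pose, the force, the opening and the grip force at its end, in the units of the state.
- bot.get_obs(): the state, without advancing time (a new reading comes with each control period).
- bot.read_camera(name): name is "scene" or "top" or "wrist"; returns a dict with "pixels" (400x640x3 uint8, red, green, blue), "vertical_fov" (degrees; the focal length in pixels is half the picture's height over the tangent of half this angle, whatever the lens; pixels are square), "cx", "cy" (the principal point, pixels), "dist_coeffs" ([k1, k2, p1, p2, k3] as OpenCV has them; the pictures are not rectified), "world_from_camera" (4x4, takes a point from camera to world coordinates). Camera axes: x right, y down, z forward; pixel columns grow to the right and rows downward; lengths in m; the calibration is good to about 2 mm. A picture is of the moment at which its call begins. There is no depth.
- bot.hand_in(): hands the job in; it is judged then, once.
The state is a dict: "t": time; "q": joint angles; "joint_vel": joint speeds; "joint_torque": joint torques, N m; "eef_pos": TCP position; "tool_rot": TCP orientation; "contact_force": force on the tool from outside, world axes, zero at the start; "torque": the same for the moment, N m; "gripper_width": opening from 0.0 (shut) to 1.0 (fully open); "grasp_force": force on a finger pad.
Only numpy, scipy, OpenCV 4.12 (cv2) and the standard library are available. Lean on these libraries where they do the work, as an engineer would, in place of code of your own. Each camera call takes 0.05 s, during which the arm holds its last target. There are 200 camera calls.

### The job

Take the shorter of the two steel cups, black foot down as it stands, and lower it into the collar of the grinder base; pushing lightly, turn it until the drive teeth under it mesh with those of the base and it drops, then without forcing it press it fully down on the spring plate. The grinder runs only while the cup is pressed, so finish still pressing it down with the hand. Leave the other things on the island where they are.

Things in the scene. Friction and masses are not known exactly. Their poses are not given: they have to be found in the camera images.
- cup_short: The shorter steel cup, the one to use: loose, 110 mm high, 0.26 to 0.38 kg, standing upside down on its black foot, as it goes on the base. Origin: centre of the foot's underside, z up. Round: grip it at any yaw. Steel wall 60 mm across from 34 to 98 mm above the origin: grip it there from above, e.g. 85 mm up. Foot 74 mm across, 27 mm high, hollow below.
- cup_teeth (a point): Point on the short cup's axis, 8 mm above its origin: level of the lower ends of the six drive teeth inside its foot. They are 5 mm wide and point inwards to 11.5 mm off the axis; one lies along the cup's x axis, the others every 60 degrees.
- cup_tall: The taller steel cup, not to be used: loose, 150 mm high, otherwise shaped like the short one. Origin: centre of the underside of its foot. The two cups may stand in either place.
- base: Grinder base, black, cordless, fixed on the island, at varying places: round, 120 mm across, 97 mm high. Origin: centre of its underside, z up. On top is its open round collar: 87 mm across at the rim, tapering within 5 mm to a bore 77 mm across, into which the cup's foot fits; in its middle stands the steel drive hub, rising through the round spring plate.
- drive_top (a point): On the base's axis, 92 mm above its origin: flat top of the drive hub, with six teeth 5 mm wide out to 18 mm off the axis. Its angle is unknown and varies; geared to the motor, it turns only above 0.3 N m, so a light push and turn leaves it still. The teeth mesh within about 4 degrees of an angle that comes every 60 degrees; else the cup stands on them, its origin 12 mm above seat.
- seat (a point): On the base's axis, 72 mm above its origin, z up: where the cup's origin lies when the cup is pressed fully down. Once meshed, the cup first drops to the spring plate (origin 6 mm above this point) and can then be pushed 6 mm further against the spring.
- press_plate (a joint): Downward travel of the round spring plate in the collar: 0 when up, 0.006 m fully pressed. The spring takes 6 N to start and 12 N at the end; the cup's own weight (about 3 N) does not move it. The grinder runs beyond 0.004.
- bean_jar: Clip-top glass jar of coffee beans, 74 x 68 x 117 mm, loose, to be left alone. Origin: centre of its underside.
- scoop: Coffee spoon with a wooden handle, 150 mm long, lying loose, to be left alone. Origin: centre of its underside.
Not all that is in view belongs to the job. Leave any yellow look-alike of the cup_short alone.

How it is judged:
By the outcome, as a careful person would: the job done as asked, in the order asked, and still so for the second after the job is handed in, while the arm keeps its last pose, push and grip.
It also fails if it takes over 54 s, if anything falls off the work surface, if the arm or the gripper's body presses on something with over 40 N, if the wrist force passes 120 N, or if a joint passes its speed limit or range.

## Working session

There is one attempt and no reset: what is moved stays moved. The work goes in short steps, Python scripts to look and compute and a tool call to move; the robot and the scene stay as the last step left them, time stands still between calls to the robot, and variables do not carry over. Pictures are saved under pics/ and viewed, at most 10 in all, crops included, and the job is handed in when it is done.

Besides the shell and the picture viewer there is one more tool, called after ">>>" by a JSON object that holds its "fn" and its "kwargs", one argument or row to a line. jog_arm: Moves the arm, as the interface text tells. Its arguments: {"type":"object","properties":{"rows":{"type":"array","items":{"type":"object","properties":{"fingers":{"type":"number"},"x":{"type":"number"},"y":{"type":"number"},"z":{"type":"number"},"ax":{"type":"number"},"ay":{"type":"number"},"az":{"type":"number"}}}},"force":{"type":"number"}},"required":["rows"]}

```bash
mkdir -p pics; ls; cat > h.py <<'E'
from station import bot
import numpy as np, cv2, pickle
def shot(n,tag):
    c=bot.read_camera(n); cv2.imwrite(f'pics/{tag}.png',c['pixels'][:,:,::-1]); pickle.dump(c,open(f'pics/{tag}.pkl','wb')); return c
def load(tag): return pickle.load(open(f'pics/{tag}.pkl','rb'))
def K(c):
    f=200/np.tan(np.radians(c['vertical_fov'])/2); return np.array([[f,0,c['cx']],[0,f,c['cy']],[0,0,1.]])
def ray(c,uv):
    p=cv2.undistortPoints(np.array(uv,float).reshape(-1,1,2),K(c),np.array(c['dist_coeffs'],float)).reshape(-1,2)
    T=np.array(c['world_from_camera']); return T[:3,3], np.c_[p,np.ones(len(p))]@T[:3,:3].T
def plane(c,uv,z):
    o,d=ray(c,uv); return o+d*((z-o[2])/d[:,2])[:,None]
def proj(c,P):
    T=np.linalg.inv(np.array(c['world_from_camera'])); r=cv2.Rodrigues(T[:3,:3])[0]
    return cv2.projectPoints(np.array(P,float).reshape(-1,3),r,T[:3,3],K(c),np.array(c['dist_coeffs'],float))[0].reshape(-1,2)
E
python3 - <<'E'
from h import *
np.set_printoptions(precision=4,suppress=True)
for n in('scene','top'):
    c=shot(n,n+'0'); print(n,c['vertical_fov'],c['dist_coeffs'],c['world_from_camera'])
o=bot.get_obs(); print(o['t'],o['eef_pos'],o['tool_rot'],o['contact_force'],o['gripper_width'])
E
```

```text
pics
scene 44.67929960600544 [-0.1297  0.      0.      0.      0.    ] [[-0.706  -0.4471  0.5492 -0.1525]
 [-0.7079  0.4682 -0.5288  0.6361]
 [-0.0207 -0.7621 -0.6471  0.8836]
 [ 0.      0.      0.      1.    ]]
top 56.03230720746004 [-0.0787  0.      0.      0.      0.    ] [[-0.0163 -0.9986  0.0505  0.4619]
 [-0.9997  0.0173  0.0188 -0.0223]
 [-0.0197 -0.0502 -0.9985  0.948 ]
 [ 0.      0.      0.      1.    ]]
0.1 [ 0.2822 -0.6126  0.2304] [-0.0008  0.9768  0.2142 -0.0002] [-0.6376 -0.1907  0.2101] 1.0033600020141356
```

View pics/scene0.png

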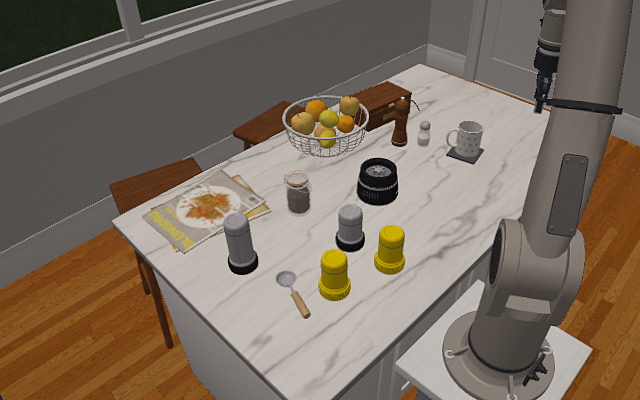

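View pics/top0.png

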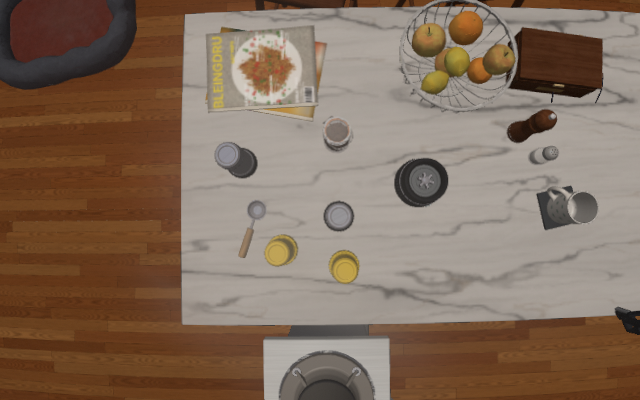

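The scene view shows the short cup at (350,227), the base at (378,180), the tall cup at (238,243), and yellow look-alikes at (390,250) and (334,275). In the top view the short cup is at (339,215) and the base at (424,180), with the hub star visible at (427,181).

```bash
python3 - <<'E'
from h import *
np.set_printoptions(precision=4,suppress=True)
ct=load('top0'); cs=load('scene0')
def dark(c,box,th):
    x0,y0,x1,y1=box; g=c['pixels'].max(2)[y0:y1,x0:x1]; m=(g<th).astype(np.uint8)
    cn=max(cv2.findContours(m,cv2.RETR_EXTERNAL,cv2.CHAIN_APPROX_NONE)[0],key=cv2.contourArea)
    return cv2.convexHull(cn).reshape(-1,2)+[x0,y0]
def circ(P):
    A=np.c_[2*P[:,:2],np.ones(len(P))]; s=np.linalg.lstsq(A,(P[:,:2]**2).sum(1),rcond=None)[0]
    return s[:2],np.sqrt(s[2]+s[:2]@s[:2])
for th in(50,70,90):
    h=dark(ct,(315,190,365,240),th); print('cup foot top',th,[circ(plane(ct,h,z)) for z in(0.0,.024)])
    h=dark(ct,(385,145,460,215),th); print('base top',th,[circ(plane(ct,h,z)) for z in(0.,.097)])
# scene: dark hulls, lateral extent
for th in(50,70):
  for nm,b,z in(('cup',(328,200,370,255),.0135),('base',(350,150,405,210),.05)):
    h=dark(cs,b,th); print(nm,'scene',h.min(0),h.max(0),plane(cs,[(h.min(0)+h.max(0))/2],z))
print('hub',plane(ct,[[426.5,180.5]],.092), 'cuptop', plane(ct,[[339.5,214.5]],.11))
a=cv2.resize(ct['pixels'][140:245,310:460],None,fx=5,fy=5,interpolation=cv2.INTER_CUBIC)
cv2.imwrite('pics/z1.png',a[:,:,::-1])
E
```

```text
Traceback (most recent call last):
ValueError: max() iterable argument is empty
```

```bash
python3 - <<'E'
from h import *
np.set_printoptions(precision=4,suppress=True)
ct=load('top0'); cs=load('scene0')
def dark(c,box,th):
    x0,y0,x1,y1=box; g=c['pixels'].max(2)[y0:y1,x0:x1]; m=(g<th).astype(np.uint8)
    cn=max(cv2.findContours(m,cv2.RETR_EXTERNAL,cv2.CHAIN_APPROX_NONE)[0],key=cv2.contourArea)
    return cv2.convexHull(cn).reshape(-1,2)+[x0,y0]
def circ(P):
    A=np.c_[2*P[:,:2],np.ones(len(P))]; s=np.linalg.lstsq(A,(P[:,:2]**2).sum(1),rcond=None)[0]
    return np.r_[s[:2],np.sqrt(s[2]+s[:2]@s[:2])]
print(ct['pixels'].max(2)[215,318:362])
for th in(90,120,150):
    h=dark(ct,(315,190,365,240),th); print('cup foot top',th,[circ(plane(ct,h,z)) for z in(0.0,.024)])
    h=dark(ct,(385,145,460,215),th); print('base top',th,[circ(plane(ct,h,z)) for z in(0.,.097)])
for th in(50,70):
  for nm,b,z in(('cup',(328,200,370,255),.0135),('base',(350,150,405,210),.05)):
    h=dark(cs,b,th); print(nm,'scene',h.min(0),h.max(0),plane(cs,[(h.min(0)+h.max(0))/2],z))
print('hub',plane(ct,[[426.5,180.5]],.092), 'cuptop', plane(ct,[[339.5,214.5]],.11))
a=cv2.resize(ct['pixels'][140:245,310:460],None,fx=5,fy=5,interpolation=cv2.INTER_CUBIC)
cv2.imwrite('pics/z1.png',a[:,:,::-1])
E
```

```text
[170 171 170 171 170 129  68  90 112 121 142 151 134 136 148 147 146 148
 148 149 150 149 148 147 147 148 150 151 151 140 145 153 128  98  76  76
 143 172 171 172 170 171 170 170]
cup foot top 90 [array([ 0.4591, -0.0373,  0.037 ]), array([ 0.4592, -0.0369,  0.036 ])]
base top 90 [array([ 0.5424, -0.2475,  0.0652]), array([ 0.5342, -0.2244,  0.0585])]
cup foot top 120 [array([ 0.4591, -0.0373,  0.0379]), array([ 0.4592, -0.0369,  0.0369])]
base top 120 [array([ 0.5423, -0.2471,  0.066 ]), array([ 0.534 , -0.2241,  0.0592])]
cup foot top 150 [array([ 0.4591, -0.0373,  0.0394]), array([ 0.4592, -0.0369,  0.0384])]
base top 150 [array([ 0.5432, -0.2482,  0.0675]), array([ 0.5349, -0.2251,  0.0606])]
cup scene [336 233] [364 251] [[ 0.4494 -0.0265  0.0135]]
base scene [359 158] [396 187] [[ 0.563  -0.2653  0.05  ]]
cup scene [336 219] [364 251] [[ 0.4671 -0.0456  0.0135]]
base scene [357 158] [397 204] [[ 0.5374 -0.2331  0.05  ]]
hub [[ 0.5365 -0.239   0.092 ]] cuptop [[ 0.4623 -0.0383  0.11  ]]
```

View pics/z1.png

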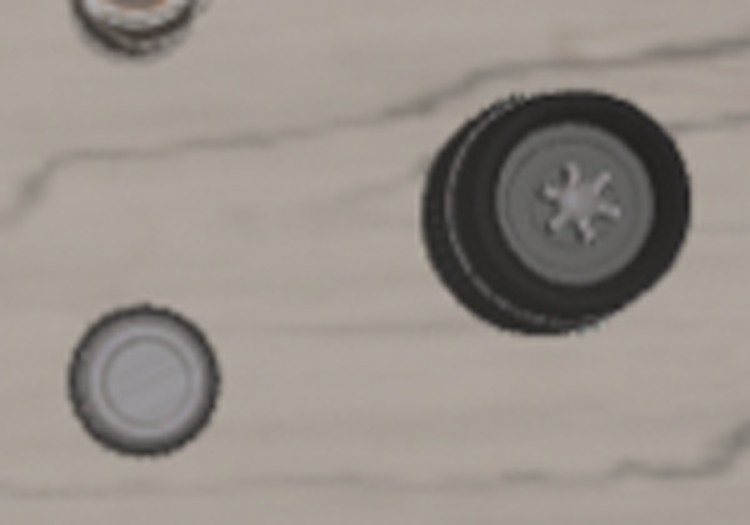

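The crop shows the cup at full-frame (339,215) and the hub star at about (425.2,180). Next I'll check the wrist camera's geometry relative to the tool.

```bash
python3 - <<'E'
from h import *
from scipy.spatial.transform import Rotation as R
np.set_printoptions(precision=4,suppress=True)
c=shot('wrist','w0'); o=bot.get_obs(); q=o['tool_rot']; T=np.eye(4); T[:3,:3]=R.from_quat([q[1],q[2],q[3],q[0]]).as_matrix(); T[:3,3]=o['eef_pos']
print(np.linalg.inv(T)@c['world_from_camera'],c['vertical_fov'],c['cx'],c['cy'],c['dist_coeffs'])
ct=load('top0'); print(plane(ct,[[425.2,180]],.092))
print(T[:3,:3])
t=[.537,-.237,.231]
print('to above base tool mm',1000*T[:3,:3].T@(np.array(t)-T[:3,3]))
E
```

```text
[[ 0.0007 -0.9605 -0.2783  0.0708]
 [ 1.      0.0011 -0.0013 -0.0007]
 [ 0.0015 -0.2783  0.9605 -0.1425]
 [ 0.      0.      0.      1.    ]] 63.35307435612909 317.8331546827637 197.9568285328091 [-0.0095  0.      0.      0.      0.    ]
[[ 0.5377 -0.236   0.092 ]]
[[ 0.9082  0.4185 -0.0007]
 [ 0.4185 -0.9082  0.0013]
 [-0.0001 -0.0014 -1.    ]]
to above base tool mm [ 388.5408 -234.5722   -0.1485]
```

>>> {"fn": "jog_arm", "kwargs": {
  "rows": [
    {"x":42,"y":-25.4},
    {"x":42,"y":-25.4},
    {"x":42,"y":-25.4},
    {"x":42,"y":-25.4},
    {"x":42,"y":-25.4},
    {"x":42,"y":-25.4},
    {"x":42,"y":-25.4},
    {"x":42,"y":-25.4}
  ]
}}

```text
invalid input
```

>>> {"fn": "jog_arm", "kwargs": {
  "rows": [
    {"x":40,"y":-25},
    {"x":12.5,"y":-6.5},
    {},
    {},
    {},
    {},
    {},
    {}
  ]
}}

```text
invalid input
```

```bash
python3 - <<'E'
from h import *
np.set_printoptions(precision=4,suppress=True)
c=shot('wrist','w1'); print(bot.get_obs()['eef_pos'],np.linalg.norm(bot.get_obs()['joint_vel']))
print(proj(c,[[.537,-.237,.092],[.537,-.237,.097]]))
E
```

```text
[ 0.2823 -0.6127  0.2307] 0.0048102607751999175
[[ -73.1775 -445.4886]
 [ -82.5748 -458.5243]]
```

View pics/w1.png

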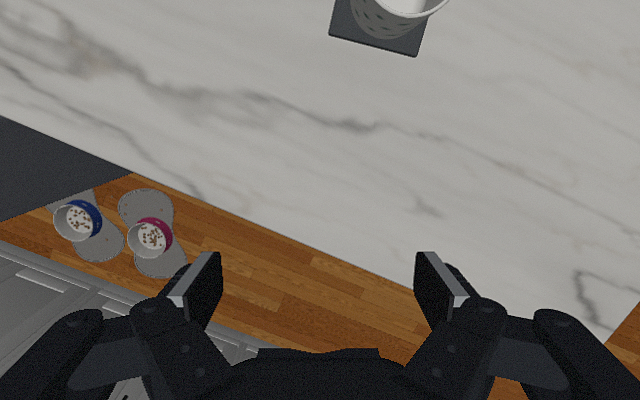

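The picture shows only the starting view (fingers at the bottom, cup mat top right), because the move was refused. I'll retry with every field filled in.

>>> {"fn": "jog_arm", "kwargs": {
  "rows": [
    {"x":42,"y":-25.4,"z":0,"ax":0,"ay":0,"az":0,"fingers":85},
    {"x":42,"y":-25.4,"z":0,"ax":0,"ay":0,"az":0,"fingers":85},
    {"x":42,"y":-25.4,"z":0,"ax":0,"ay":0,"az":0,"fingers":85},
    {"x":42,"y":-25.4,"z":0,"ax":0,"ay":0,"az":0,"fingers":85},
    {"x":42,"y":-25.4,"z":0,"ax":0,"ay":0,"az":0,"fingers":85},
    {"x":42,"y":-25.4,"z":0,"ax":0,"ay":0,"az":0,"fingers":85},
    {"x":42,"y":-25.4,"z":0,"ax":0,"ay":0,"az":0,"fingers":85},
    {"x":42,"y":-25.4,"z":0,"ax":0,"ay":0,"az":0,"fingers":85}
  ]
}}

```text
t: 1.0
eef_pos: [0.5033, -0.2861, 0.2314]
tool_rot: [0.0, 0.977, 0.214, 0.0]
contact_force: [1.3, -0.2, -0.1]
gripper_width: 0.994
grasp_force: 0.0
```

```bash
python3 - <<'E'
from h import *
np.set_printoptions(precision=4,suppress=True)
for i in range(3): c=shot('wrist','w2')
o=bot.get_obs(); print(o['eef_pos'],np.linalg.norm(o['joint_vel']))
print(proj(c,[[.537,-.237,.092],[.537,-.237,.097]]))
E
```

```text
[ 0.5051 -0.2836  0.2313] 0.09910551619671185
[[289.4336 136.0543]
 [288.9133 136.5915]]
```

View pics/w2.png

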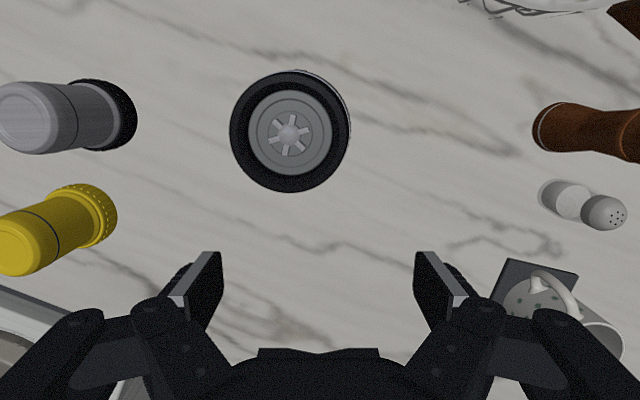

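The wrist view shows the base with its hub star at about (289,133), with the short cup at left (110,115) and a yellow cup below it. I'll measure the base axis and the tooth angle from this.

```bash
python3 - <<'E'
from h import *
np.set_printoptions(precision=4,suppress=True)
c=load('w2'); g=c['pixels'].max(2); x0,y0,x1,y1=225,65,355,197
def circ(P):
    A=np.c_[2*P[:,:2],np.ones(len(P))]; s=np.linalg.lstsq(A,(P[:,:2]**2).sum(1),rcond=None)[0]
    return np.r_[s[:2],np.sqrt(s[2]+s[:2]@s[:2])*1000]
gb=cv2.GaussianBlur(g,(3,3),0)
m=(gb[y0:y1,x0:x1]<75).astype(np.uint8)
cn,h=cv2.findContours(m,cv2.RETR_CCOMP,cv2.CHAIN_APPROX_NONE)
for k,a in enumerate(cn):
    if cv2.contourArea(a)>1000:
        P=cv2.convexHull(a).reshape(-1,2)+[x0,y0]
        print(h[0][k][3],P.min(0),P.max(0),'z.078',circ(plane(c,P,.078)),'z.097',circ(plane(c,P,.097)))
# tooth angles: sample brightness on circle in world at z=.092
for ctr in ([.5375,-.2365],[.537,-.2355]):
  for r in(.012,.014,.016):
    a=np.radians(np.arange(0,360,2)); uv=proj(c,np.c_[ctr[0]+r*np.cos(a),ctr[1]+r*np.sin(a),np.full(len(a),.092)])
    v=cv2.remap(gb,uv[:,:1].astype(np.float32),uv[:,1:].astype(np.float32),cv2.INTER_LINEAR).ravel().astype(float)
    f6=(v*np.exp(-6j*a)).mean(); f1=(v*np.exp(-1j*a)).mean()
    print(ctr,r,'tooth deg',np.degrees(-np.angle(f6.conjugate()))/6%60,abs(f6),abs(f1))
# centre of hub: bright blob
b=(gb[y0:y1,x0:x1]>150).astype(np.uint8); M=cv2.moments(b,True); u=[M['m10']/M['m00']+x0,M['m01']/M['m00']+y0]; print(b.sum(),u,plane(c,[u],.092))
E
```

```text
-1 [229  72] [348 192] z.078 [ 0.5363 -0.2353 53.675 ] z.097 [ 0.5385 -0.2362 50.233 ]
1 [248  89] [332 175] z.078 [ 0.5375 -0.2357 37.97  ] z.097 [ 0.5397 -0.2366 35.5351]
[0.5375, -0.2365] 0.012 tooth deg 48.504367633374606 8.336568057941914 1.102879672519812
[0.5375, -0.2365] 0.014 tooth deg 47.89663597213236 7.002976655210405 1.4542684404355917
[0.5375, -0.2365] 0.016 tooth deg 48.02005135153899 6.723822030456612 1.9792142871663918
[0.537, -0.2355] 0.012 tooth deg 48.39172627632824 9.91592906782083 0.8125036224485521
[0.537, -0.2355] 0.014 tooth deg 48.15312104370122 7.704436731479119 1.2912259396508239
[0.537, -0.2355] 0.016 tooth deg 47.89974358755533 7.671255214592291 2.6213697423618907
4877 [287.2741439409473, 131.80028706171828] [[ 0.5395 -0.2339  0.092 ]]
```

>>> {"fn": "jog_arm", "kwargs": {
  "rows": [
    {"x":7.8,"y":-30.4,"z":0,"ax":0,"ay":0,"az":0,"fingers":85},
    {"x":7.8,"y":-30.4,"z":0,"ax":0,"ay":0,"az":0,"fingers":85},
    {"x":7.8,"y":-30.4,"z":0,"ax":0,"ay":0,"az":0,"fingers":85},
    {"x":7.8,"y":-30.4,"z":0,"ax":0,"ay":0,"az":0,"fingers":85},
    {"x":7.8,"y":-30.4,"z":0,"ax":0,"ay":0,"az":0,"fingers":85},
    {"x":7.8,"y":-30.4,"z":0,"ax":0,"ay":0,"az":0,"fingers":85},
    {"x":7.8,"y":-30.4,"z":0,"ax":0,"ay":0,"az":0,"fingers":85},
    {"x":0,"y":0,"z":0,"ax":0,"ay":0,"az":0,"fingers":85}
  ]
}}

```text
t: 1.95
eef_pos: [0.4624, -0.0688, 0.2314]
tool_rot: [-0.0, 0.976, 0.216, 0.0]
contact_force: [0.2, 0.4, 0.2]
gripper_width: 0.999
grasp_force: 0.0
```

```bash
python3 - <<'E'
from h import *
from scipy.spatial.transform import Rotation as R
np.set_printoptions(precision=4,suppress=True)
for i in range(3): c=shot('wrist','w3')
o=bot.get_obs(); q=o['tool_rot']; M=R.from_quat([q[1],q[2],q[3],q[0]]).as_matrix(); print(o['eef_pos'],q,o['q'],np.linalg.norm(o['joint_vel']))
print('pred axis at z0,.024,.11',proj(c,[[.46,-.037,z] for z in(0,.024,.11)]))
print('to go (tool mm)',1000*M.T@(np.array([.46,-.037,.058])-o['eef_pos']))
E
```

```text
[ 0.4631 -0.0733  0.2313] [ 0.0003  0.977   0.2134 -0.    ] [ 0.2571  0.1505 -0.2568  2.0165  0.0467  0.9799 -1.1636] 0.01763554690456562
pred axis at z0,.024,.11 [[289.6789 156.6591]
 [287.8219 160.1022]
 [278.5637 177.2723]]
to go (tool mm) [ 12.3884 -34.3873 173.3076]
```

View pics/w3.png

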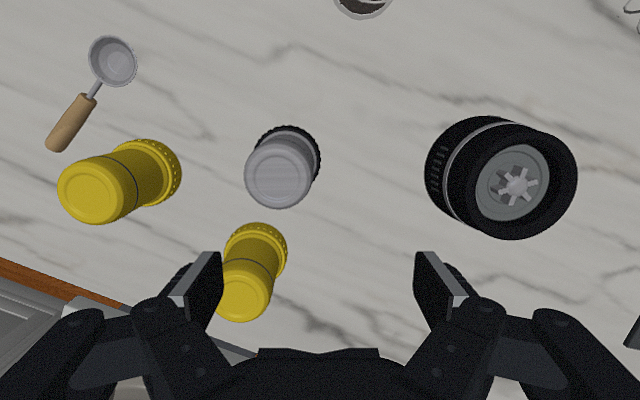

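The view shows the short cup with its cap at (279,172) and foot arc at top (291,128). Yellow cups are at left and below, and the base is at right. I'll check the cup's axis against the prediction.

```bash
python3 - <<'E'
from h import *
from scipy.optimize import least_squares
np.set_printoptions(precision=4,suppress=True)
c=load('w3'); p=c['pixels'].astype(int); x0,y0,x1,y1=235,115,335,218
g=cv2.GaussianBlur(c['pixels'].max(2),(3,3),0)[y0:y1,x0:x1]; sat=(p.max(2)-p.min(2))[y0:y1,x0:x1]
m=((g<85)).astype(np.uint8); cn=max(cv2.findContours(m,0,cv2.CHAIN_APPROX_NONE)[0],key=cv2.contourArea)
H=cv2.convexHull(cn).reshape(-1,2)+[x0,y0]; print(H.min(0),H.max(0))
up=H[H[:,1]<150]
for z in(0.003,.012,.024):
    P=plane(c,up,z)[:,:2]; s=least_squares(lambda a:np.hypot(*(P-a).T)-.037,[.46,-.037]); print('foot',z,s.x,np.sqrt(s.cost*2/len(P)))
# cap: edges by canny, lower arc
e=cv2.Canny(cv2.GaussianBlur(c['pixels'],(5,5),0),30,80)[y0:y1,x0:x1]; ys,xs=np.nonzero(e); Q=np.c_[xs+x0,ys+y0]
d=np.hypot(Q[:,0]-279,Q[:,1]-174); Q=Q[(d>30)&(d<40)&(Q[:,1]>175)]
for z in(.098,.104):
    P=plane(c,Q,z)[:,:2]; s=least_squares(lambda a:np.hypot(*(P-a).T)-.030,[.46,-.037],loss='soft_l1',f_scale=.002); r=np.hypot(*(P-s.x).T)-.03; print('cap',z,s.x,len(P),np.median(abs(r)))
E
```

```text
[255 125] [320 182]
foot 0.003 [ 0.4583 -0.0342] 0.000555465814596546
foot 0.012 [ 0.459 -0.035] 0.0003154373653431933
foot 0.024 [ 0.4599 -0.036 ] 0.0002792352776011512
cap 0.098 [ 0.4588 -0.0352] 225 0.0014393242560620245
cap 0.104 [ 0.461 -0.035] 225 0.001389651459169975
```

>>> {"fn": "jog_arm", "kwargs": {
  "rows": [
    {"x":6.3,"y":-17.6,"z":0,"ax":0,"ay":0,"az":0,"fingers":85},
    {"x":6.2,"y":-17.7,"z":0,"ax":0,"ay":0,"az":0,"fingers":85},
    {"x":0,"y":0,"z":30,"ax":0,"ay":0,"az":0,"fingers":85},
    {"x":0,"y":0,"z":40,"ax":0,"ay":0,"az":0,"fingers":85},
    {"x":0,"y":0,"z":40,"ax":0,"ay":0,"az":0,"fingers":85},
    {"x":0,"y":0,"z":35,"ax":0,"ay":0,"az":0,"fingers":85},
    {"x":0,"y":0,"z":20,"ax":0,"ay":0,"az":0,"fingers":85},
    {"x":0,"y":0,"z":8,"ax":0,"ay":0,"az":0,"fingers":85}
  ]
}}

```text
t: 2.9
eef_pos: [0.4585, -0.0363, 0.0562]
tool_rot: [-0.0, 0.977, 0.213, -0.002]
contact_force: [0.0, -0.6, -0.3]
gripper_width: 0.996
grasp_force: 0.0
```

>>> {"fn": "jog_arm", "kwargs": {
  "rows": [
    {"x":0,"y":0,"z":0,"ax":0,"ay":0,"az":0,"fingers":85},
    {"x":0,"y":0,"z":0,"ax":0,"ay":0,"az":0,"fingers":70},
    {"x":0,"y":0,"z":0,"ax":0,"ay":0,"az":0,"fingers":62},
    {"x":0,"y":0,"z":0,"ax":0,"ay":0,"az":0,"fingers":55},
    {"x":0,"y":0,"z":0,"ax":0,"ay":0,"az":0,"fingers":50},
    {"x":0,"y":0,"z":0,"ax":0,"ay":0,"az":0,"fingers":50},
    {"x":0,"y":0,"z":0,"ax":0,"ay":0,"az":0,"fingers":50},
    {"x":0,"y":0,"z":0,"ax":0,"ay":0,"az":0,"fingers":50}
  ],
  "force": 50
}}

```text
t: 3.7
eef_pos: [0.461, -0.0348, 0.0598]
tool_rot: [0.001, 0.977, 0.214, 0.001]
contact_force: [-0.7, -1.2, 4.5]
gripper_width: 0.694
grasp_force: 52.4
```

>>> {"fn": "jog_arm", "kwargs": {
  "rows": [
    {"x":0,"y":0,"z":-10,"ax":0,"ay":0,"az":0,"fingers":50},
    {"x":0,"y":0,"z":-20,"ax":0,"ay":0,"az":0,"fingers":50},
    {"x":0,"y":0,"z":-25,"ax":0,"ay":0,"az":0,"fingers":50},
    {"x":0,"y":0,"z":-25,"ax":0,"ay":0,"az":0,"fingers":50},
    {"x":0,"y":0,"z":-25,"ax":0,"ay":0,"az":0,"fingers":50},
    {"x":0,"y":0,"z":-25,"ax":0,"ay":0,"az":0,"fingers":50},
    {"x":0,"y":0,"z":-20,"ax":0,"ay":0,"az":0,"fingers":50},
    {"x":0,"y":0,"z":-10,"ax":0,"ay":0,"az":0,"fingers":50}
  ]
}}

```text
t: 4.5
eef_pos: [0.4601, -0.0344, 0.2207]
tool_rot: [0.0, 0.977, 0.214, 0.001]
contact_force: [0.4, -0.2, -3.9]
gripper_width: 0.69
grasp_force: 54.8
```

>>> {"fn": "jog_arm", "kwargs": {
  "rows": [
    {"x":-0.8,"y":12,"z":0,"ax":0,"ay":0,"az":0,"fingers":50},
    {"x":-1.7,"y":25,"z":0,"ax":0,"ay":0,"az":0,"fingers":50},
    {"x":-2.4,"y":36,"z":0,"ax":0,"ay":0,"az":0,"fingers":50},
    {"x":-2.5,"y":38,"z":0,"ax":0,"ay":0,"az":0,"fingers":50},
    {"x":-2.5,"y":38,"z":0,"ax":0,"ay":0,"az":0,"fingers":50},
    {"x":-2.2,"y":33,"z":0,"ax":0,"ay":0,"az":0,"fingers":50},
    {"x":-1.5,"y":22,"z":0,"ax":0,"ay":0,"az":0,"fingers":50},
    {"x":-0.7,"y":10.6,"z":0,"ax":0,"ay":0,"az":0,"fingers":50}
  ]
}}

```text
t: 5.3
eef_pos: [0.5357, -0.2388, 0.2165]
tool_rot: [-0.0, 0.977, 0.213, -0.001]
contact_force: [0.3, -0.2, -3.0]
gripper_width: 0.689
grasp_force: 54.9
```

>>> {"fn": "jog_arm", "kwargs": {
  "rows": [
    {"x":0,"y":0,"z":0,"ax":0,"ay":0,"az":0,"fingers":50},
    {"x":0,"y":0,"z":0,"ax":0,"ay":0,"az":0,"fingers":50},
    {"x":0,"y":0,"z":0,"ax":0,"ay":0,"az":0,"fingers":50},
    {"x":0,"y":0,"z":0,"ax":0,"ay":0,"az":0,"fingers":50},
    {"x":0,"y":0,"z":0,"ax":0,"ay":0,"az":0,"fingers":50},
    {"x":0,"y":0,"z":0,"ax":0,"ay":0,"az":0,"fingers":50},
    {"x":0,"y":0,"z":0,"ax":0,"ay":0,"az":0,"fingers":50},
    {"x":0,"y":0,"z":0,"ax":0,"ay":0,"az":0,"fingers":50}
  ]
}}

```text
t: 6.1
eef_pos: [0.5366, -0.2353, 0.2184]
tool_rot: [0.0, 0.977, 0.214, 0.0]
contact_force: [-0.1, -0.1, -3.6]
gripper_width: 0.696
grasp_force: 54.9
```

```bash
python3 - <<'E'
from h import *
from scipy.spatial.transform import Rotation as R
np.set_printoptions(precision=4,suppress=True)
w=shot('wrist','w4'); c=shot('top','t4'); s=shot('scene','s4')
o=bot.get_obs(); q=o['tool_rot']; M=R.from_quat([q[1],q[2],q[3],q[0]]).as_matrix(); print(o['t'],o['eef_pos'],q,o['q'],o['contact_force'],o['torque'])
print('to go (tool mm)',1000*M.T@(np.array([.5375,-.2358,.2])-o['eef_pos']))
cr=s['pixels'][100:230,310:450]; a=cv2.resize(cr,None,fx=2.8,fy=2.8,interpolation=cv2.INTER_CUBIC)
b=cv2.resize(w['pixels'],(400,250),interpolation=cv2.INTER_AREA); im=np.zeros((364,800,3),np.uint8); im[:a.shape[0],:a.shape[1]]=a; im[:250,400:]=b
cv2.imwrite('pics/z4.png',im[:,:,::-1])
E
```

```text
6.25 [ 0.5366 -0.2354  0.2183] [0.     0.9768 0.2142 0.    ] [ 0.4365  0.351  -0.1637  1.7795  0.066   1.0164 -0.8912] [-0.2453 -0.2128 -3.1328] [0.0333 0.0186 0.0058]
to go (tool mm) [ 0.6726  0.7546 18.323 ]
```

View pics/z4.png

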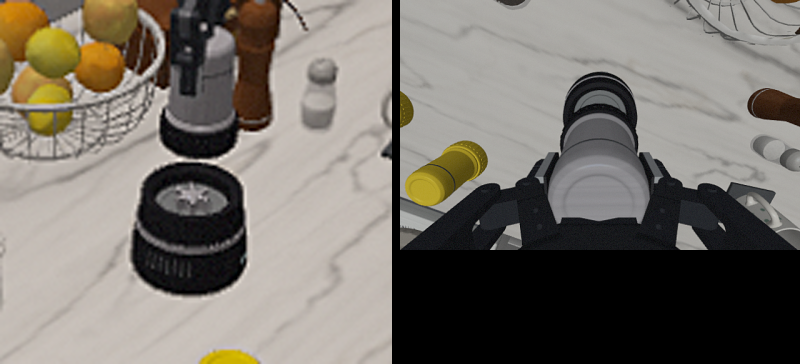

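The left crop shows the cup upright in the hand over the base, and the right one the wrist view with the cup between the pads. I'll lower it now.

>>> {"fn": "jog_arm", "kwargs": {
  "rows": [
    {"x":1.5,"y":0.8,"z":5,"ax":0,"ay":0,"az":0,"fingers":50},
    {"x":0,"y":0,"z":12,"ax":0,"ay":0,"az":0,"fingers":50},
    {"x":0,"y":0,"z":14,"ax":0,"ay":0,"az":0,"fingers":50},
    {"x":0,"y":0,"z":12,"ax":0,"ay":0,"az":0,"fingers":50},
    {"x":0,"y":0,"z":8,"ax":0,"ay":0,"az":0,"fingers":50},
    {"x":0,"y":0,"z":4,"ax":0,"ay":0,"az":0,"fingers":50},
    {"x":0,"y":0,"z":2,"ax":0,"ay":0,"az":0,"fingers":50},
    {"x":0,"y":0,"z":0,"ax":0,"ay":0,"az":0,"fingers":50}
  ]
}}

```text
t: 7.05
eef_pos: [0.5384, -0.2355, 0.1613]
tool_rot: [0.0, 0.977, 0.214, 0.0]
contact_force: [-0.6, 0.5, -2.7]
gripper_width: 0.69
grasp_force: 54.9
```

>>> {"fn": "jog_arm", "kwargs": {
  "rows": [
    {"x":0,"y":0,"z":1,"ax":0,"ay":0,"az":0,"fingers":50},
    {"x":0,"y":0,"z":1,"ax":0,"ay":0,"az":0,"fingers":50},
    {"x":0,"y":0,"z":1,"ax":0,"ay":0,"az":0,"fingers":50},
    {"x":0,"y":0,"z":1,"ax":0,"ay":0,"az":0,"fingers":50},
    {"x":0,"y":0,"z":1,"ax":0,"ay":0,"az":0,"fingers":50},
    {"x":0,"y":0,"z":1,"ax":0,"ay":0,"az":0,"fingers":50},
    {"x":0,"y":0,"z":0,"ax":0,"ay":0,"az":0,"fingers":50},
    {"x":0,"y":0,"z":0,"ax":0,"ay":0,"az":0,"fingers":50}
  ]
}}

```text
t: 7.85
eef_pos: [0.5383, -0.2355, 0.1553]
tool_rot: [-0.0, 0.977, 0.214, -0.0]
contact_force: [-0.4, 0.6, -2.3]
gripper_width: 0.693
grasp_force: 54.9
```

>>> {"fn": "jog_arm", "kwargs": {
  "rows": [
    {"x":0,"y":0,"z":1,"ax":0,"ay":0,"az":0,"fingers":50},
    {"x":0,"y":0,"z":1,"ax":0,"ay":0,"az":0,"fingers":50},
    {"x":0,"y":0,"z":1,"ax":0,"ay":0,"az":0,"fingers":50},
    {"x":0,"y":0,"z":1,"ax":0,"ay":0,"az":0,"fingers":50},
    {"x":0,"y":0,"z":1,"ax":0,"ay":0,"az":0,"fingers":50},
    {"x":0,"y":0,"z":1,"ax":0,"ay":0,"az":0,"fingers":50},
    {"x":0,"y":0,"z":1,"ax":0,"ay":0,"az":0,"fingers":50},
    {"x":0,"y":0,"z":0,"ax":0,"ay":0,"az":0,"fingers":50}
  ]
}}

```text
t: 8.65
eef_pos: [0.5388, -0.2354, 0.1484]
tool_rot: [0.0, 0.977, 0.214, 0.001]
contact_force: [2.6, 0.6, -2.6]
gripper_width: 0.693
grasp_force: 55.0
```

>>> {"fn": "jog_arm", "kwargs": {
  "rows": [
    {"x":0,"y":0,"z":1,"ax":0,"ay":0,"az":0,"fingers":50},
    {"x":0,"y":0,"z":1,"ax":0,"ay":0,"az":0,"fingers":50},
    {"x":0,"y":0,"z":1,"ax":0,"ay":0,"az":0,"fingers":50},
    {"x":0,"y":0,"z":0.5,"ax":0,"ay":0,"az":0,"fingers":50},
    {"x":0,"y":0,"z":0,"ax":0,"ay":0,"az":0,"fingers":50},
    {"x":0,"y":0,"z":0,"ax":0,"ay":0,"az":0,"fingers":50},
    {"x":0,"y":0,"z":0,"ax":0,"ay":0,"az":0,"fingers":50},
    {"x":0,"y":0,"z":0,"ax":0,"ay":0,"az":0,"fingers":50}
  ]
}}

```text
t: 9.45
eef_pos: [0.5386, -0.2355, 0.145]
tool_rot: [0.0, 0.977, 0.214, 0.0]
contact_force: [5.2, 0.4, -0.9]
gripper_width: 0.691
grasp_force: 55.1
```

>>> {"fn": "jog_arm", "kwargs": {
  "rows": [
    {"x":0.6,"y":0.3,"z":0,"ax":0,"ay":0,"az":0,"fingers":50},
    {"x":0,"y":0,"z":0,"ax":0,"ay":0,"az":0,"fingers":50},
    {"x":0,"y":0,"z":0.5,"ax":0,"ay":0,"az":0,"fingers":50},
    {"x":0,"y":0,"z":0.5,"ax":0,"ay":0,"az":0,"fingers":50},
    {"x":0,"y":0,"z":0,"ax":0,"ay":0,"az":0,"fingers":50},
    {"x":0,"y":0,"z":0,"ax":0,"ay":0,"az":0,"fingers":50},
    {"x":0,"y":0,"z":0,"ax":0,"ay":0,"az":0,"fingers":50},
    {"x":0,"y":0,"z":0,"ax":0,"ay":0,"az":0,"fingers":50}
  ]
}}

```text
t: 10.25
eef_pos: [0.5389, -0.2355, 0.1437]
tool_rot: [-0.0, 0.977, 0.214, -0.0]
contact_force: [4.0, -0.1, -1.3]
gripper_width: 0.693
grasp_force: 55.1
```

>>> {"fn": "jog_arm", "kwargs": {
  "rows": [
    {"x":0.9,"y":0.4,"z":0,"ax":0,"ay":0,"az":0,"fingers":50},
    {"x":0,"y":0,"z":0,"ax":0,"ay":0,"az":0,"fingers":50},
    {"x":0,"y":0,"z":0.5,"ax":0,"ay":0,"az":0,"fingers":50},
    {"x":0,"y":0,"z":0.5,"ax":0,"ay":0,"az":0,"fingers":50},
    {"x":0,"y":0,"z":0.5,"ax":0,"ay":0,"az":0,"fingers":50},
    {"x":0,"y":0,"z":0,"ax":0,"ay":0,"az":0,"fingers":50},
    {"x":0,"y":0,"z":0,"ax":0,"ay":0,"az":0,"fingers":50},
    {"x":0,"y":0,"z":0,"ax":0,"ay":0,"az":0,"fingers":50}
  ]
}}

```text
t: 11.05
eef_pos: [0.5395, -0.2354, 0.1431]
tool_rot: [-0.0, 0.977, 0.214, -0.0]
contact_force: [-1.6, 1.9, 7.7]
gripper_width: 0.689
grasp_force: 55.6
```

>>> {"fn": "jog_arm", "kwargs": {
  "rows": [
    {"x":0,"y":0,"z":0,"ax":0,"ay":0,"az":1.2,"fingers":50},
    {"x":0,"y":0,"z":0,"ax":0,"ay":0,"az":1.2,"fingers":50},
    {"x":0,"y":0,"z":0,"ax":0,"ay":0,"az":1.2,"fingers":50},
    {"x":0,"y":0,"z":0,"ax":0,"ay":0,"az":1.2,"fingers":50},
    {"x":0,"y":0,"z":0,"ax":0,"ay":0,"az":1.2,"fingers":50},
    {"x":0,"y":0,"z":0,"ax":0,"ay":0,"az":1.2,"fingers":50},
    {"x":0,"y":0,"z":0,"ax":0,"ay":0,"az":1.2,"fingers":50},
    {"x":0,"y":0,"z":0,"ax":0,"ay":0,"az":0,"fingers":50}
  ]
}}

```text
t: 11.85
eef_pos: [0.5401, -0.2361, 0.1435]
tool_rot: [0.001, 0.99, 0.142, 0.0]
contact_force: [-0.7, 0.4, 8.5]
gripper_width: 0.695
grasp_force: 55.7
```

```bash
python3 -c "
from station import bot
o=bot.get_obs();print(o['eef_pos'],o['contact_force'],o['torque'],o['q'][6])"
```

```text
[ 0.54013692 -0.23607668  0.14354339] [-0.68948717  0.37286518  8.54476293] [0.3285446  0.29045615 0.04000261] -1.0422524732502692
```

>>> {"fn": "jog_arm", "kwargs": {
  "rows": [
    {"x":0,"y":0,"z":0,"ax":0,"ay":0,"az":1.2,"fingers":50},
    {"x":0,"y":0,"z":0,"ax":0,"ay":0,"az":1.2,"fingers":50},
    {"x":0,"y":0,"z":0,"ax":0,"ay":0,"az":1.2,"fingers":50},
    {"x":0,"y":0,"z":0,"ax":0,"ay":0,"az":1.2,"fingers":50},
    {"x":0,"y":0,"z":0,"ax":0,"ay":0,"az":1.2,"fingers":50},
    {"x":0,"y":0,"z":0,"ax":0,"ay":0,"az":1.2,"fingers":50},
    {"x":0,"y":0,"z":0,"ax":0,"ay":0,"az":1.2,"fingers":50},
    {"x":0,"y":0,"z":0,"ax":0,"ay":0,"az":0,"fingers":50}
  ]
}}

```text
t: 12.65
eef_pos: [0.5403, -0.2365, 0.1436]
tool_rot: [0.001, 0.998, 0.069, 0.001]
contact_force: [0.3, 0.7, 7.6]
gripper_width: 0.693
grasp_force: 55.8
```

>>> {"fn": "jog_arm", "kwargs": {
  "rows": [
    {"x":0,"y":0,"z":0,"ax":0,"ay":0,"az":1.2,"fingers":50},
    {"x":0,"y":0,"z":0,"ax":0,"ay":0,"az":1.2,"fingers":50},
    {"x":0,"y":0,"z":0,"ax":0,"ay":0,"az":1.2,"fingers":50},
    {"x":0,"y":0,"z":0,"ax":0,"ay":0,"az":1.2,"fingers":50},
    {"x":0,"y":0,"z":0,"ax":0,"ay":0,"az":1.2,"fingers":50},
    {"x":0,"y":0,"z":0,"ax":0,"ay":0,"az":1.2,"fingers":50},
    {"x":0,"y":0,"z":0,"ax":0,"ay":0,"az":1.2,"fingers":50},
    {"x":0,"y":0,"z":0,"ax":0,"ay":0,"az":0,"fingers":50}
  ]
}}

```text
t: 13.45
eef_pos: [0.5402, -0.2367, 0.1436]
tool_rot: [0.001, 1.0, -0.005, 0.001]
contact_force: [-0.7, 0.6, 8.2]
gripper_width: 0.694
grasp_force: 55.8
```

>>> {"fn": "jog_arm", "kwargs": {
  "rows": [
    {"x":0,"y":0,"z":0,"ax":0,"ay":0,"az":1.2,"fingers":50},
    {"x":0,"y":0,"z":0,"ax":0,"ay":0,"az":1.2,"fingers":50},
    {"x":0,"y":0,"z":0,"ax":0,"ay":0,"az":1.2,"fingers":50},
    {"x":0,"y":0,"z":0,"ax":0,"ay":0,"az":1.2,"fingers":50},
    {"x":0,"y":0,"z":0,"ax":0,"ay":0,"az":1.2,"fingers":50},
    {"x":0,"y":0,"z":0,"ax":0,"ay":0,"az":1.2,"fingers":50},
    {"x":0,"y":0,"z":0,"ax":0,"ay":0,"az":1.2,"fingers":50},
    {"x":0,"y":0,"z":0,"ax":0,"ay":0,"az":0,"fingers":50}
  ]
}}

```text
t: 14.25
eef_pos: [0.5402, -0.2368, 0.1435]
tool_rot: [0.001, 0.997, -0.078, 0.001]
contact_force: [-0.4, -0.5, 7.5]
gripper_width: 0.691
grasp_force: 55.8
```

```bash
python3 -c "
from station import bot
o=bot.get_obs();print(o['eef_pos'],o['contact_force'],o['torque'],o['q'][6])"
```

```text
[ 0.54022982 -0.23682766  0.1435176 ] [-0.40002496 -0.46638633  7.45455895] [-0.0828633   0.11025131  0.04921113] -1.4329891257764031
```

>>> {"fn": "jog_arm", "kwargs": {
  "rows": [
    {"x":0,"y":0,"z":0,"ax":0,"ay":0,"az":1.2,"fingers":50},
    {"x":0,"y":0,"z":0,"ax":0,"ay":0,"az":1.2,"fingers":50},
    {"x":0,"y":0,"z":0,"ax":0,"ay":0,"az":1.2,"fingers":50},
    {"x":0,"y":0,"z":0,"ax":0,"ay":0,"az":1.2,"fingers":50},
    {"x":0,"y":0,"z":0,"ax":0,"ay":0,"az":1.2,"fingers":50},
    {"x":0,"y":0,"z":0,"ax":0,"ay":0,"az":1.2,"fingers":50},
    {"x":0,"y":0,"z":0,"ax":0,"ay":0,"az":1.2,"fingers":50},
    {"x":0,"y":0,"z":0,"ax":0,"ay":0,"az":0,"fingers":50}
  ]
}}

```text
t: 15.05
eef_pos: [0.5397, -0.2363, 0.1422]
tool_rot: [0.001, 0.989, -0.151, 0.0]
contact_force: [2.3, -2.3, -3.3]
gripper_width: 0.693
grasp_force: 55.0
```

The cup dropped: z fell and the push vanished. I'll check the moment, then lower gently.

>>> {"fn": "jog_arm", "kwargs": {
  "rows": [
    {"x":0,"y":0,"z":0.6,"ax":0,"ay":0,"az":0,"fingers":50},
    {"x":0,"y":0,"z":0.6,"ax":0,"ay":0,"az":0,"fingers":50},
    {"x":0,"y":0,"z":0.6,"ax":0,"ay":0,"az":0,"fingers":50},
    {"x":0,"y":0,"z":0.6,"ax":0,"ay":0,"az":0,"fingers":50},
    {"x":0,"y":0,"z":0,"ax":0,"ay":0,"az":0,"fingers":50},
    {"x":0,"y":0,"z":0,"ax":0,"ay":0,"az":0,"fingers":50},
    {"x":0,"y":0,"z":0,"ax":0,"ay":0,"az":0,"fingers":50},
    {"x":0,"y":0,"z":0,"ax":0,"ay":0,"az":0,"fingers":50}
  ]
}}

```text
t: 15.85
eef_pos: [0.5401, -0.2364, 0.14]
tool_rot: [0.001, 0.989, -0.15, 0.0]
contact_force: [2.7, -4.2, -1.4]
gripper_width: 0.69
grasp_force: 55.3
```

```bash
python3 -c "
from station import bot
o=bot.get_obs();print(o['eef_pos'],o['contact_force'],o['torque'],o['q'][6])"
```

```text
[ 0.54007331 -0.23642481  0.13999632] [ 2.73368674 -4.21545284 -1.37213559] [-1.42548314 -0.47288539 -0.10745574] -1.5625868343480303
```

>>> {"fn": "jog_arm", "kwargs": {
  "rows": [
    {"x":0.5,"y":0.5,"z":0,"ax":0,"ay":0,"az":0.6,"fingers":50},
    {"x":0,"y":0,"z":0,"ax":0,"ay":0,"az":0.6,"fingers":50},
    {"x":0,"y":0,"z":0.6,"ax":0,"ay":0,"az":0,"fingers":50},
    {"x":0,"y":0,"z":0.6,"ax":0,"ay":0,"az":0,"fingers":50},
    {"x":0,"y":0,"z":0.6,"ax":0,"ay":0,"az":0,"fingers":50},
    {"x":0,"y":0,"z":0,"ax":0,"ay":0,"az":0,"fingers":50},
    {"x":0,"y":0,"z":0,"ax":0,"ay":0,"az":0,"fingers":50},
    {"x":0,"y":0,"z":0,"ax":0,"ay":0,"az":0,"fingers":50}
  ]
}}

```text
t: 16.65
eef_pos: [0.5401, -0.2364, 0.138]
tool_rot: [0.0, 0.987, -0.16, 0.0]
contact_force: [0.5, -6.1, -0.5]
gripper_width: 0.691
grasp_force: 55.2
```

```bash
python3 -c "
from station import bot
o=bot.get_obs();print(o['eef_pos'],o['contact_force'],o['torque'],o['q'][6])"
```

```text
[ 0.54013879 -0.23643203  0.13802044] [ 0.52755469 -6.11918997 -0.48984876] [-1.43038226 -0.32195808 -0.05458435] -1.5801729853716509
```

>>> {"fn": "jog_arm", "kwargs": {
  "rows": [
    {"x":0.3,"y":0.9,"z":0,"ax":0,"ay":0,"az":0,"fingers":50},
    {"x":0,"y":0,"z":0,"ax":0,"ay":0,"az":0,"fingers":50},
    {"x":0,"y":0,"z":0,"ax":0,"ay":0,"az":0,"fingers":50},
    {"x":0,"y":0,"z":0,"ax":0,"ay":0,"az":0,"fingers":50},
    {"x":0,"y":0,"z":0,"ax":0,"ay":0,"az":0,"fingers":50},
    {"x":0,"y":0,"z":0,"ax":0,"ay":0,"az":0,"fingers":50},
    {"x":0,"y":0,"z":0,"ax":0,"ay":0,"az":0,"fingers":50},
    {"x":0,"y":0,"z":0,"ax":0,"ay":0,"az":0,"fingers":50}
  ]
}}

```text
t: 17.45
eef_pos: [0.5402, -0.2367, 0.138]
tool_rot: [-0.0, 0.987, -0.16, -0.0]
contact_force: [1.6, -2.4, -2.8]
gripper_width: 0.688
grasp_force: 55.2
```

```bash
python3 -c "
from station import bot
o=bot.get_obs();print(o['eef_pos'],o['contact_force'],o['torque'],o['q'][6])"
```

```text
[ 0.54018504 -0.23672364  0.13795175] [ 1.64169422 -2.3683722  -2.79297275] [-0.58084692 -0.45391434 -0.05034229] -1.5785874545274146
```

>>> {"fn": "jog_arm", "kwargs": {
  "rows": [
    {"x":0.4,"y":0.5,"z":0,"ax":0,"ay":0,"az":0,"fingers":50},
    {"x":0,"y":0,"z":0.5,"ax":0,"ay":0,"az":0,"fingers":50},
    {"x":0,"y":0,"z":0.5,"ax":0,"ay":0,"az":0,"fingers":50},
    {"x":0,"y":0,"z":0.5,"ax":0,"ay":0,"az":0,"fingers":50},
    {"x":0,"y":0,"z":0.5,"ax":0,"ay":0,"az":0,"fingers":50},
    {"x":0,"y":0,"z":0,"ax":0,"ay":0,"az":0,"fingers":50},
    {"x":0,"y":0,"z":0,"ax":0,"ay":0,"az":0,"fingers":50},
    {"x":0,"y":0,"z":0,"ax":0,"ay":0,"az":0,"fingers":50}
  ]
}}

```text
t: 18.25
eef_pos: [0.5405, -0.2372, 0.1361]
tool_rot: [-0.0, 0.987, -0.16, -0.0]
contact_force: [-1.1, 2.8, 3.8]
gripper_width: 0.693
grasp_force: 55.5
```

```bash
python3 -c "
from station import bot
o=bot.get_obs();print(o['eef_pos'],o['contact_force'],o['torque'],o['q'][6])"
```

```text
[ 0.54048817 -0.2372156   0.13613056] [-1.06190226  2.84130476  3.83878064] [0.78968699 0.21517893 0.03163422] -1.5776431726454703
```

>>> {"fn": "jog_arm", "kwargs": {
  "rows": [
    {"x":0,"y":-0.3,"z":0.6,"ax":0,"ay":0,"az":0,"fingers":50},
    {"x":0,"y":0,"z":0.6,"ax":0,"ay":0,"az":0,"fingers":50},
    {"x":0,"y":0,"z":0.6,"ax":0,"ay":0,"az":0,"fingers":50},
    {"x":0,"y":0,"z":0.6,"ax":0,"ay":0,"az":0,"fingers":50},
    {"x":0,"y":0,"z":0.6,"ax":0,"ay":0,"az":0,"fingers":50},
    {"x":0,"y":0,"z":0,"ax":0,"ay":0,"az":0,"fingers":50},
    {"x":0,"y":0,"z":0,"ax":0,"ay":0,"az":0,"fingers":50},
    {"x":0,"y":0,"z":0,"ax":0,"ay":0,"az":0,"fingers":50}
  ]
}}

```text
t: 19.05
eef_pos: [0.5406, -0.2372, 0.1333]
tool_rot: [-0.0, 0.987, -0.16, -0.0]
contact_force: [-2.5, 3.1, 6.2]
gripper_width: 0.692
grasp_force: 55.7
```

>>> {"fn": "jog_arm", "kwargs": {
  "rows": [
    {"x":0,"y":0,"z":0.5,"ax":0,"ay":0,"az":0,"fingers":50},
    {"x":0,"y":0,"z":0.5,"ax":0,"ay":0,"az":0,"fingers":50},
    {"x":0,"y":0,"z":0.5,"ax":0,"ay":0,"az":0,"fingers":50},
    {"x":0,"y":0,"z":0,"ax":0,"ay":0,"az":0,"fingers":50},
    {"x":0,"y":0,"z":0,"ax":0,"ay":0,"az":0,"fingers":50},
    {"x":0,"y":0,"z":0,"ax":0,"ay":0,"az":0,"fingers":50},
    {"x":0,"y":0,"z":0,"ax":0,"ay":0,"az":0,"fingers":50},
    {"x":0,"y":0,"z":0,"ax":0,"ay":0,"az":0,"fingers":50}
  ]
}}

```text
t: 19.85
eef_pos: [0.5406, -0.2372, 0.132]
tool_rot: [-0.0, 0.987, -0.16, 0.0]
contact_force: [-2.9, 3.0, 7.4]
gripper_width: 0.691
grasp_force: 55.8
```

>>> {"fn": "jog_arm", "kwargs": {
  "rows": [
    {"x":-0.4,"y":-0.3,"z":0.5,"ax":0,"ay":0,"az":0,"fingers":50},
    {"x":0,"y":0,"z":0.5,"ax":0,"ay":0,"az":0,"fingers":50},
    {"x":0,"y":0,"z":0.5,"ax":0,"ay":0,"az":0,"fingers":50},
    {"x":0,"y":0,"z":0.4,"ax":0,"ay":0,"az":0,"fingers":50},
    {"x":0,"y":0,"z":0,"ax":0,"ay":0,"az":0,"fingers":50},
    {"x":0,"y":0,"z":0,"ax":0,"ay":0,"az":0,"fingers":50},
    {"x":0,"y":0,"z":0,"ax":0,"ay":0,"az":0,"fingers":50},
    {"x":0,"y":0,"z":0,"ax":0,"ay":0,"az":0,"fingers":50}
  ]
}}

```text
t: 20.65
eef_pos: [0.5408, -0.2373, 0.1316]
tool_rot: [0.0, 0.987, -0.161, 0.001]
contact_force: [-4.0, 3.4, 18.3]
gripper_width: 0.692
grasp_force: 56.6
```

The cup is bottomed at z = 0.1316, 12 mm below its level on the teeth. I'll ease the push slightly and verify.

>>> {"fn": "jog_arm", "kwargs": {
  "rows": [
    {"x":0,"y":0,"z":-0.5,"ax":0,"ay":0,"az":0,"fingers":50},
    {"x":0,"y":0,"z":0,"ax":0,"ay":0,"az":0,"fingers":50},
    {"x":0,"y":0,"z":0,"ax":0,"ay":0,"az":0,"fingers":50},
    {"x":0,"y":0,"z":0,"ax":0,"ay":0,"az":0,"fingers":50},
    {"x":0,"y":0,"z":0,"ax":0,"ay":0,"az":0,"fingers":50},
    {"x":0,"y":0,"z":0,"ax":0,"ay":0,"az":0,"fingers":50},
    {"x":0,"y":0,"z":0,"ax":0,"ay":0,"az":0,"fingers":50},
    {"x":0,"y":0,"z":0,"ax":0,"ay":0,"az":0,"fingers":50}
  ]
}}

```text
t: 21.45
eef_pos: [0.5407, -0.2372, 0.1316]
tool_rot: [0.0, 0.987, -0.161, 0.001]
contact_force: [-4.2, 2.5, 14.6]
gripper_width: 0.695
grasp_force: 56.5
```

```bash
python3 - <<'E'
from h import *
s=shot('scene','s9'); o=bot.get_obs(); print(o['eef_pos'],o['contact_force'],o['torque'])
cv2.imwrite('pics/z9.png',cv2.resize(s['pixels'][90:320,200:480],None,fx=2.4,fy=2.4,interpolation=cv2.INTER_CUBIC)[:,:,::-1])
E
```

```text
[ 0.54069263 -0.23724151  0.13159927] [-4.40219296  2.6451431  14.34417666] [0.90360004 0.94204153 0.03268359]
```

View pics/z9.png

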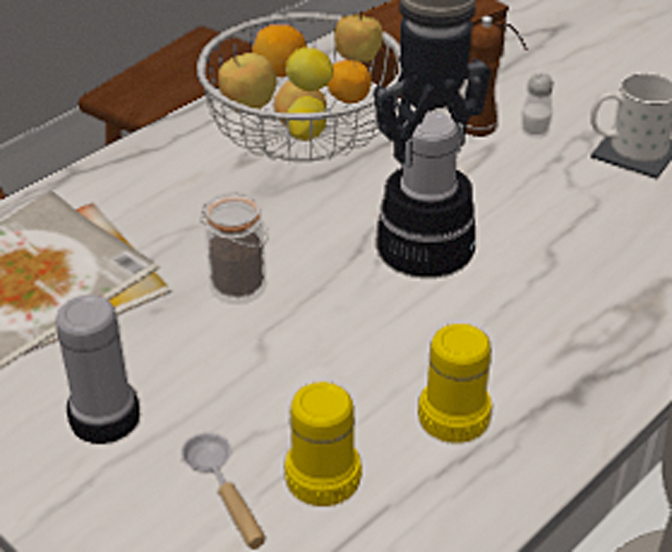

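The crop shows the cup with its foot sunk fully into the base collar at (430,190), still held by the hand. Everything else is where it was, so I'm handing in.

```bash
python3 -c "
from station import bot
print(bot.hand_in())"
```

```text
the job is handed in; nothing more can be done
None
```

The job is handed in: the short cup is meshed with the drive and bottomed on the spring plate, about 12 mm below where it stood on the teeth; the hand is still pressing it with about 14 N, and nothing else on the island looks moved.

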